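Take a long carton out through a display chest's half opening

TASK

A customer has chosen the long red carton of chocolate sticks in the glass-topped display chest. Slide the chest's glass lid all the way back by its black grip, take the red carton and bring it out through the opening, tilted and one end first because it is longer than the opening, without forcing it against the glass. Finish while still holding the carton in the gripper: level and still, its underside a good hand's breadth (100 mm) or more above the glass, and leave the blue carton and everything else where they are.

Things in the scene. Friction and masses are not known exactly. Their poses are not given: they have to be found in the camera images.
- chest: Fixed display chest: wood base, glass walls, brass edges, 330 x 512 x 168 mm (x, y, z). Origin on the counter surface, straight below the middle of the fixed glass pane's free edge; y runs along the chest, x across, z up. Inside: grey cloth floor at z = 30 mm, x -145 to 145, y -250 to 222 mm. A small brass bonbon tray is fixed on the floor at y below -150 (x below 0).
- glass: The chest's fixed glass housing; origin and axes as the chest's. Walls 6 mm thick, tops at z = 158 mm; brass channels along both long sides (|x| 145 to 155) rise to z = 168. A fixed glass pane 6 mm thick (z 152 to 158) covers the top from y -250 to 0; the opening, y 0 to 222 mm by x -145 to 145 mm, is free once the lid is back.
- lid (a joint): Sliding glass lid of the chest, with aluminium edges: 0 = shut (covers y from 0 to 228 mm of the chest, z 160 to 165 mm), grows to 0.222 m at its stop as the lid slides along the chest's own -y, over the fixed pane. Friction about 2.5 N (drag rises with speed, 4 N per m/s); it stays where it is left.
- lid_grip (a point): On the lid's black plastic grip, a bar 90 mm long across the chest (x), 16 mm thick along the chest (y), standing 32 mm up from z = 165 to 197 mm; this point lies on its middle line, 13 mm below its top. It moves with the lid: in chest coordinates x = 0, y = 40 mm minus the lid's travel. Axes as the chest's.
- red_box: The long red carton with a cream band and thin gold rings: rigid, 40 x 330 x 32 mm (x, y, z), about 0.2 kg, lying flat on the chest's floor in one of the two places side by side (chest x about -58 or 58 mm) along the chest, partly under the fixed pane. Origin: centre of its underside; y along its length (its +y end starts under the opening), z up.
- blue_box: An equal carton in blue, lying in the other of the two places; to be left alone. Origin: centre of its underside, y along its length.
- gift_box: Cream gift box with orange ribbon, 65 x 65 x 45 mm, loose on the chest's floor under the fixed pane. Origin: centre of its underside.
- bar_stack_a: Stack of six white chocolate bars with gold bands, 85 x 165 x 72 mm, at the left of the counter. Origin: centre of its underside.
- bar_stack_b: Stack of four cream chocolate bars with brown bands, 85 x 165 x 48 mm, at the left of the counter. Origin: centre of its underside.
- chocolate_pot: Copper chocolate pot, 100 mm across, with a dark wooden side handle and an upright stirring stick, 210 mm high in all, at the right of the counter. Origin: centre of its underside.
- sweet_jar: Amber jar with wooden cap, 84 mm across, 130 mm high, at the right of the counter. Origin: centre of its underside.
There are look-alikes about, which are no part of the job. Leave any green look-alike of the chocolate_pot alone.

How it is judged:
By the outcome, as a careful person would: the job done as asked, in the order asked, and still so for the second after the job is handed in, while the arm keeps its last pose, push and grip.
It also fails if it takes over 58 s, if anything falls off the work surface, if the arm or the gripper's body presses on something with over 40 N, if the wrist force passes 120 N, or if a joint passes its speed limit or range.

ROBOT

A 7-joint arm with a two-finger parallel gripper is mounted at the origin on the work surface. World frame = base frame: x ahead of the robot, y to its left, z up, the work surface at z = 0. Lengths are in mm, angles in rad, forces in N, time in s.
With the tool pointing down it reaches from about 350 to 775 mm from the base axis. Payload 3.1 kg.
Tool frame: the origin (TCP) lies where the fingers leave the gripper's body, on its centre line; the fingertips stand 73 mm ahead of it and the grasp point (between the pads) lies 54 mm ahead of it; z points along the fingers, y is the line along which they close (so a half turn about z gives the same grasp; the last joint's range is limited). The gripper opens to 85 mm and grips with 20 to 120 N. Pads are 22 mm wide; open, the fingers measure 114 mm over their backs; the gripper's body (76 mm by 85 mm) begins 54 mm behind the grasp point. The pads swing forward as they close: fully open they stand 13 mm farther back than shut.
Start: joints at [-1.312, 0.311, 0.014, 1.512, -0.004, 1.319, -0.027], TCP at [162.927, 525.329, 303.904] pointing down, gripper open.
Joint ranges: [-2.7, 2.7], [-0.3, 1.91], [-1.27, 1.3], [0.12, 2.57], [-1.44, 4.58], [0.2, 2.03], [-3.05, 3.05]. Speed limits (rad/s): [2.79, 2.79, 3.14, 3.14, 3.14, 3.14, 3.14].

INTERFACE

Orientations are given as [roll, pitch, yaw] about the fixed x, y, z axes, in that order (R = Rz(yaw) Ry(pitch) Rx(roll)).
In Python, from plant import r, vision gives the robot as it stands.
- The arm moves only by the tool apply_moves, never from a script. Its argument "commands" is a list of rows, each a list of 2 entries, a list of its own where there are three numbers: the shift along the world's x, y, z each as a share of 2 cm, from -1 to 1, then the turn, a rotation vector about the world's x, y, z each as a share of 0.15 rad, from -1 to 1. A call has 1 to 10 rows; each row shifts and turns the commanded pose from where the row before left it; what a row does not reach is not made up. A row lasts 1/10 s, in which the tool goes at most 50 mm and 8.59 degrees, less where a joint would pass 70% of its speed; a pose out of reach is approached as far as the arm can. A call with a number of a shift or a turn outside -1 to 1 is refused whole. A call with a gripper value outside its range is refused whole. "jaw" is the opening, from -1 (shut) to 1 (fully open), set as the call begins (left out, the last holds). The fingers move at their own pace and stop on an object; "grip_force" is the grip in N (left out, the last holds). Time passes only in rows, so rows that do not move let the fingers close. It gives the time, the measured TCP pose, the force, the opening and the grip force at its end, in the units of the state.
- r.read_state(): the state, without advancing time (a new reading comes with each control period).
- vision.camera(name): name is "scene" or "top" or "wrist"; returns a dict with "image" (420x560x3 uint8, blue, green, red), "camera_matrix" (3x3 intrinsics, pixels), "eye" and "attitude" of the camera in the world. Camera axes: x right, y down, z forward; pixel columns grow to the right and rows downward; lengths in mm; the calibration is good to about 2 mm. A picture is of the moment at which its call begins. There is no depth.
- r.hand_in(): hands the job in; it is judged then, once.
The state is a dict: "time": time; "qpos": joint angles; "qvel": joint speeds; "joint_efforts": joint torques, N m; "tcp_pos": TCP position; "tcp_rot": TCP orientation; "ft_force": force on the tool from outside, world axes, zero at the start; "moment": the same for the moment, N m; "width": finger opening in mm; "grip_force": force on a finger pad.
Only numpy, scipy, OpenCV 4.12 (cv2) and the standard library are available. Lean on these libraries where they do the work, as an engineer would, in place of code of your own. Each camera call takes 0.05 s, during which the arm holds its last target. There are 200 camera calls.

## Working session

There is one attempt and no reset: what is moved stays moved. The work goes in short steps, Python scripts to look and compute and a tool call to move; the robot and the scene stay as the last step left them, time stands still between calls to the robot, and variables do not carry over. Pictures are saved under pics/ and viewed, at most 10 in all, crops included, and the job is handed in when it is done.

Besides the shell and the picture viewer there is one more tool, called after "Call:" as name([rows], argument=value, ...), one row to a line, values as JSON. apply_moves: Moves the arm, as the interface text tells. Shift numbers are shares of 2 cm and turn numbers shares of 0.15 rad, none past 1 either way. Its arguments: {"type":"object","properties":{"commands":{"type":"array"},"jaw":{"type":"number"},"grip_force":{"type":"number"}},"required":["commands"]}

```bash
mkdir -p pics; ls; cat > h.py <<'E'
import numpy as np, cv2
from plant import r, vision
from scipy.spatial.transform import Rotation as R
def cam(n):
    c=vision.camera(n); return c
def rot(c):
    a=np.array(c["attitude"],float)
    return a if a.shape==(3,3) else R.from_euler('xyz',a).as_matrix() if a.size==3 else R.from_quat(a).as_matrix()
def ray(c,u,v):
    K=np.array(c["camera_matrix"]); d=rot(c)@np.linalg.inv(K)@[u,v,1]; return np.array(c["eye"],float),d
def onz(c,u,v,z):
    e,d=ray(c,u,v); return e+d*(z-e[2])/d[2]
def proj(c,p):
    q=np.array(c["camera_matrix"])@rot(c).T@(np.array(p,float)-c["eye"]); return q[:2]/q[2]
E
python3 - <<'E'
from h import *
a=cam("top");b=cam("scene")
for n,c in(("top",a),("scene",b)):
    cv2.imwrite(f"pics/{n}0.png",c["image"]); print(n,c["camera_matrix"],c["eye"],c["attitude"])
print(r.read_state())
E
```

```text
pics
top [[461.22938721   0.         284.8080825 ]
 [  0.         461.22938721 203.06707563]
 [  0.           0.           1.        ]] [ 420.50623852  -27.01037291 1464.43471962] [-3.01246769 -0.00445549 -1.54928578]
scene [[390.86435047   0.         270.81852203]
 [  0.         390.86435047 209.5013204 ]
 [  0.           0.           1.        ]] [ 333.59083829  308.10424862 1373.1022733 ] [-2.81192939 -0.0049403  -2.40398429]
{'time': 0.1, 'qpos': array([-1.31168573,  0.31169237,  0.01399803,  1.5129199 , -0.00438381,
        1.31918049, -0.02722537]), 'qvel': array([-5.05810805e-05, -2.50832446e-03, -1.25788989e-03, -4.66491438e-03,
       -1.82041199e-03, -2.22692508e-03,  2.23920147e-04]), 'joint_efforts': array([ 9.62531485e-04, -3.80854547e+01,  1.46745793e-01, -2.31242734e+01,
        1.23032561e-02,  8.19948240e-03,  2.30519066e-05]), 'tcp_pos': array([162.80129672, 524.82907319, 302.89455001]), 'tcp_rot': array([-3.13942568e+00,  1.08287207e-04,  2.84083247e+00]), 'ft_force': array([-0.91459004, -0.46044794, -0.14744111]), 'moment': array([-0.02199487,  0.03395473,  0.0236433 ]), 'grip_force': 0.0, 'width': 85.5422518372001}
```

View pics/top0.png

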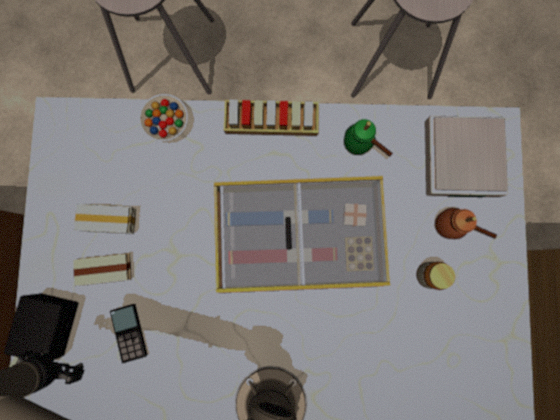

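View pics/scene0.png

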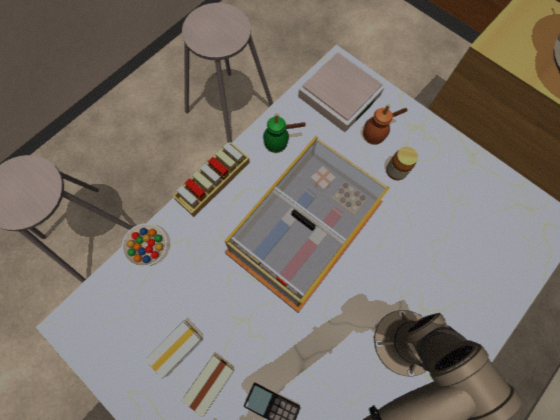

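Top view: red carton (230–335, 256), blue carton (227–330, 217), lid grip (289,233), opening on the left (+y world). Look-alikes for the carton: blue carton (280,217) and the small red bars in the tray (246,113) and (283,115). The long one with the cream band at (283,256) is the target. Measuring now.

```bash
python3 - <<'E'
from h import *
c=cam("top");im=c["image"];hsv=cv2.cvtColor(im,cv2.COLOR_BGR2HSV)
def big(m,lo=30):
    k=np.zeros_like(m);k[170:300,205:400]=m[170:300,205:400];return k
H,S,V=[hsv[...,i].astype(int) for i in range(3)]
br=big(((H>15)&(H<32)&(S>110)&(V>80)).astype(np.uint8))
pts=np.argwhere(br)[:,::-1].astype(np.float32)
n,l,s,ce=cv2.connectedComponentsWithStats(br,connectivity=8);print(s[1:][s[1:,4]>30])
i=1+s[1:,4].argmax()
P=np.array([onz(c,u,v,168)[:2] for v,u in np.argwhere(l==i)],np.float32)
print("brass",cv2.minAreaRect(P),cv2.boxPoints(cv2.minAreaRect(P)))
for nm,m,z in (("red",((H<8)|(H>172))&(S>60)&(V>70),62),("blue",(H>95)&(H<125)&(S>70),62),("grip",V<35,197)):
    m=big(m.astype(np.uint8)); 
    P=np.array([onz(c,u,v,z)[:2] for v,u in np.argwhere(m)],np.float32)
    q=cv2.minAreaRect(P);print(nm,len(P),q,cv2.boxPoints(q).round(1).tolist())
cv2.imwrite("pics/crop.png",cv2.resize(im[165:305,200:400],(800,560),interpolation=cv2.INTER_CUBIC))
E
```

```text
[[214 176 169  10 511]
 [216 190 174 102 898]
 [385 243   3  27  41]]
brass ((388.34405517578125, -24.50006103515625), (550.275634765625, 246.86012268066406), 63.18301010131836) [[ 154.06238 -214.36287]
 [ 374.37317 -325.73187]
 [ 622.62573  165.36275]
 [ 402.31494  276.73175]]
red 892 ((443.585205078125, -24.930679321289062), (35.98160934448242, 327.0791320800781), 3.1068320274353027) [[416.79998779296875, 137.39999389648438], [434.5, -189.1999969482422], [470.3999938964844, -187.3000030517578], [452.70001220703125, 139.3000030517578]]Traceback (most recent call last):
  File "<stdin>", line 15, in <module>
cv2.error: OpenCV(4.12.0) /io/opencv/modules/imgproc/src/convhull.cpp:143: error: (-215:Assertion failed) total >= 0 && (depth == CV_32F || depth == CV_32S) in function 'convexHull'
```

```bash
python3 - <<'E'
from h import *
c=cam("top");im=c["image"];hsv=cv2.cvtColor(im,cv2.COLOR_BGR2HSV)
H,S,V=[hsv[...,i].astype(int) for i in range(3)]
for nm,m in (("red",((H<8)|(H>172))&(S>60)&(V>70)),("blue",(H>95)&(H<125)&(S>70)),("grip",V<50),("brass",(H>15)&(H<32)&(S>110)&(V>80))):
    k=np.zeros(m.shape,np.uint8);k[170:300,205:400]=m[170:300,205:400]
    z={"red":62,"blue":62,"grip":197,"brass":168}[nm]
    n,l,s,ce=cv2.connectedComponentsWithStats(k,connectivity=8);print(nm,s[1:][s[1:,4]>25].tolist())
    if nm=="grip" or nm=="blue":
        P=np.array([onz(c,u,v,z)[:2] for v,u in np.argwhere(k)],np.float32)
        q=cv2.minAreaRect(P);print(nm,len(P),q)
    if nm=="brass":
        # outer columns/rows lines
        def line(pts): 
            W=np.array([onz(c,u,v,z)[:2] for u,v in pts]); vx,vy,x,y=cv2.fitLine(W.astype(np.float32),cv2.DIST_HUBER,0,.01,.01).ravel(); print((vx,vy),(x,y),np.degrees(np.arctan2(-vx,vy)))
        cols=range(230,375,3)
        line([(u,np.where(k[172:200,u])[0].mean()+172) for u in cols if k[172:200,u].any()])
        line([(u,np.where(k[270:298,u])[0].mean()+270) for u in cols if k[270:298,u].any()])
        rows=range(195,275,3)
        line([(np.where(k[v,208:235])[0].mean()+208,v) for v in rows if k[v,208:235].any()])
        line([(np.where(k[v,370:398])[0].mean()+370,v) for v in rows if k[v,370:398].any()])
cv2.imwrite("pics/crop.png",cv2.resize(im[165:305,200:400],(800,560),interpolation=cv2.INTER_CUBIC))
E
```

```text
red [[313, 248, 20, 13, 231], [233, 250, 54, 13, 620]]
blue []Traceback (most recent call last):
  File "<stdin>", line 10, in <module>
cv2.error: OpenCV(4.12.0) /io/opencv/modules/imgproc/src/convhull.cpp:143: error: (-215:Assertion failed) total >= 0 && (depth == CV_32F || depth == CV_32S) in function 'convexHull'
```

```bash
cat > m.py <<'E'
from h import *
c=cam("top");im=c["image"];hsv=cv2.cvtColor(im,cv2.COLOR_BGR2HSV)
H,S,V=[hsv[...,i].astype(int) for i in range(3)]
print(hsv[217,260],hsv[217,320],hsv[235,289])
for nm,m,z in (("blue",(H>95)&(H<135)&(S>45),62),("grip",V<60,197),("brass",(H>12)&(H<35)&(S>90)&(V>70),168)):
    k=np.zeros(m.shape,np.uint8);k[170:300,205:400]=m[170:300,205:400]
    if nm!="brass":
        P=np.array([onz(c,u,v,z)[:2] for v,u in np.argwhere(k)],np.float32)
        print(nm,len(P), cv2.minAreaRect(P) if len(P) else "")
    else:
        def line(pts): 
            W=np.array([onz(c,u,v,z)[:2] for u,v in pts]); vx,vy,x,y=cv2.fitLine(W.astype(np.float32),cv2.DIST_HUBER,0,.01,.01).ravel(); print(len(pts),(x,y),np.degrees(np.arctan2(-vx,vy)))
        cols=range(230,375,3)
        line([(u,np.where(k[172:200,u])[0].min()+172) for u in cols if k[172:200,u].any()])
        line([(u,np.where(k[270:298,u])[0].max()+270) for u in cols if k[270:298,u].any()])
        rows=range(195,275,3)
        line([(np.where(k[v,208:235])[0].min()+208,v) for v in rows if k[v,208:235].any()])
        line([(np.where(k[v,370:398])[0].max()+370,v) for v in rows if k[v,370:398].any()])
cv2.imwrite("pics/crop.png",cv2.resize(im[165:305,200:400],(800,560),interpolation=cv2.INTER_CUBIC))
E
python3 m.py
```

```text
[113  53 116] [108  52 118] [ 4 78 26]
blue 845 ((558.2841796875, -13.090469360351562), (37.63121032714844, 324.28118896484375), 2.861940860748291)
grip 156 ((565.3577880859375, 38.34691619873047), (262.2024841308594, 67.1380386352539), 51.29273986816406)
49 (np.float32(658.4521), np.float32(-74.00555)) -176.54448
49 (np.float32(352.1166), np.float32(-82.43745)) -176.44441
27 (np.float32(523.5628), np.float32(164.05264)) -87.18275
25 (np.float32(503.60715), np.float32(-313.24487)) -86.40617
```

View pics/crop.png

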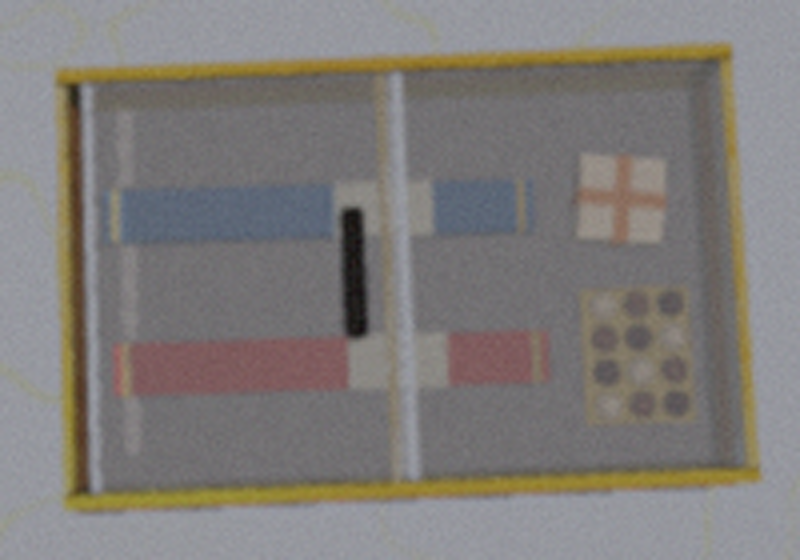

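Crop: red carton (115–548, 365) with cream band and gold rings, blue at (105–530, 210), black grip (355,272), all as described; chest is turned about +3°. Red is on the robot side, chest x ≈ −58.

```bash
python3 - <<'E'
from h import *
c=cam("top");im=c["image"];V=im.max(2).astype(int)
k=np.zeros(V.shape,np.uint8);k[210:256,280:298]=V[210:256,280:298]<60
P=np.array([onz(c,u,v,197)[:2] for v,u in np.argwhere(k)],np.float32)
q=cv2.minAreaRect(P);print(len(P),q,P.mean(0))
s=cam("scene");V=s["image"].max(2).astype(int)
k=np.zeros(V.shape,np.uint8);k[200:235,285:320]=V[200:235,285:320]<60
P=np.array([onz(s,u,v,197)[:2] for v,u in np.argwhere(k)],np.float32)
q=cv2.minAreaRect(P);print(len(P),q,P.mean(0))
# red in scene at z=62
hsv=cv2.cvtColor(s["image"],cv2.COLOR_BGR2HSV);H,S=[hsv[...,i].astype(int) for i in (0,1)]
m=((H<8)|(H>172))&(S>60);k=np.zeros(V.shape,np.uint8);k[200:275,290:345]=m[200:275,290:345]
n,l,st,ce=cv2.connectedComponentsWithStats(k);print(st[1:].tolist())
P=np.array([onz(s,u,v,62)[:2] for v,u in np.argwhere(k)],np.float32);print(cv2.minAreaRect(P))
E
```

```text
154 ((504.018310546875, -41.000980377197266), (85.21121978759766, 13.721406936645508), 1.2134026288986206) [500.8363   -39.879097]
172 ((502.7552795410156, -36.33552551269531), (88.0727767944336, 20.448118209838867), 3.4917287826538086) [501.95044  -36.530178]
[[335, 208, 7, 5, 7], [324, 210, 17, 17, 157], [302, 217, 1, 1, 1], [302, 221, 1, 1, 1], [307, 224, 1, 1, 1], [310, 225, 1, 1, 1], [312, 228, 1, 1, 1], [290, 240, 27, 35, 377]]
((478.01995849609375, -43.322662353515625), (100.87315368652344, 286.7845153808594), 2.977015733718872)
```

Call:
apply_moves([
  [[0.56, -0.87, 0], [0, 0, -0.4]],
  [[0.56, -0.87, 0], [0, 0, -0.4]],
  [[0.56, -0.87, 0], [0, 0, -0.4]],
  [[0.56, -0.87, 0], [0, 0, -0.4]],
  [[0.56, -0.87, 0], [0, 0, -0.4]],
  [[0.56, -0.87, 0], [0, 0, -0.4]],
  [[0.56, -0.87, 0], [0, 0, -0.4]],
  [[0.56, -0.87, 0], [0, 0, -0.4]],
  [[0.56, -0.87, 0], [0, 0, -0.4]],
  [[0.56, -0.87, 0], [0, 0, -0.4]],
], jaw=-0.3, grip_force=20)

```text
time: 1.35
tcp_pos: [275.8, 349.8, 304.0]
tcp_rot: [3.141, -0.0, 2.236]
ft_force: [0.7, -0.3, 0.5]
width: 29.7
grip_force: 0.0
```

Call:
apply_moves([
  [[0.56, -0.87, 0], [0, 0, -0.4]],
  [[0.56, -0.87, 0], [0, 0, -0.4]],
  [[0.56, -0.87, 0], [0, 0, -0.4]],
  [[0.56, -0.87, 0], [0, 0, -0.4]],
  [[0.56, -0.87, 0], [0, 0, -0.4]],
  [[0.56, -0.87, 0], [0, 0, -0.4]],
  [[0.56, -0.87, 0], [0, 0, -0.4]],
  [[0.56, -0.87, 0], [0, 0, -0.4]],
  [[0.56, -0.87, 0], [0, 0, -0.4]],
  [[0.56, -0.87, 0], [0, 0, -0.4]],
])

```text
time: 2.35
tcp_pos: [387.8, 175.9, 303.9]
tcp_rot: [3.141, 0.0, 1.636]
ft_force: [-0.3, 0.4, -0.4]
width: 29.7
grip_force: 0.0
```

Call:
apply_moves([
  [[0.56, -0.87, 0], [0, 0, 0]],
  [[0.56, -0.87, 0], [0, 0, 0]],
  [[0.56, -0.87, 0], [0, 0, 0]],
  [[0.56, -0.87, 0], [0, 0, 0]],
  [[0.56, -0.87, 0], [0, 0, 0]],
  [[0.56, -0.87, 0], [0, 0, 0]],
  [[0.56, -0.87, 0], [0, 0, 0]],
  [[0.56, -0.87, 0], [0, 0, 0]],
  [[0.56, -0.87, 0], [0, 0, -0.09]],
  [[0, 0, 0], [0, 0, 0]],
])

```text
time: 3.35
tcp_pos: [489.0, 16.5, 304.0]
tcp_rot: [3.14, 0.003, 1.619]
ft_force: [-0.8, -0.7, -0.1]
width: 29.8
grip_force: 0.0
```

Call:
apply_moves([
  [[0.3, 0, -0.8], [0, 0, 0]],
  [[0.3, 0, -0.8], [0, 0, 0]],
  [[0, 0, -0.7], [0, 0, 0]],
  [[0, 0, -0.5], [0, 0, 0]],
  [[0, 0, 0], [0, 0, 0]],
  [[0, -0.4, 0], [0, 0, 0]],
  [[0, -0.4, 0], [0, 0, 0]],
  [[0, -0.4, 0], [0, 0, 0]],
  [[0, -0.4, 0], [0, 0, 0]],
])

```text
time: 4.25
tcp_pos: [500.0, -12.5, 248.6]
tcp_rot: [3.14, 0.0, 1.626]
ft_force: [0.6, 0.1, -0.2]
width: 29.8
grip_force: 0.0
```

Call:
apply_moves([
  [[0.02, -0.4, 0], [0, 0, 0]],
  [[0.03, -0.5, 0], [0, 0, 0]],
  [[0.04, -0.7, 0], [0, 0, 0]],
  [[0.04, -0.7, 0], [0, 0, 0]],
  [[0.04, -0.7, 0], [0, 0, 0]],
  [[0.04, -0.7, 0], [0, 0, 0]],
  [[0.04, -0.7, 0], [0, 0, 0]],
  [[0.04, -0.7, 0], [0, 0, 0]],
  [[0.04, -0.7, 0], [0, 0, 0]],
  [[0.04, -0.7, 0], [0, 0, 0]],
])

```text
time: 5.25
tcp_pos: [507.6, -140.7, 248.1]
tcp_rot: [3.141, -0.002, 1.629]
ft_force: [-0.3, 3.5, 1.5]
width: 30.0
grip_force: 1.5
```

```bash
python3 - <<'E'
from h import *
cv2.imwrite("pics/t1.png",cv2.resize(cam("top")["image"][150:310,180:420],(720,480)))
E
```

```text
(no output)
```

View pics/t1.png

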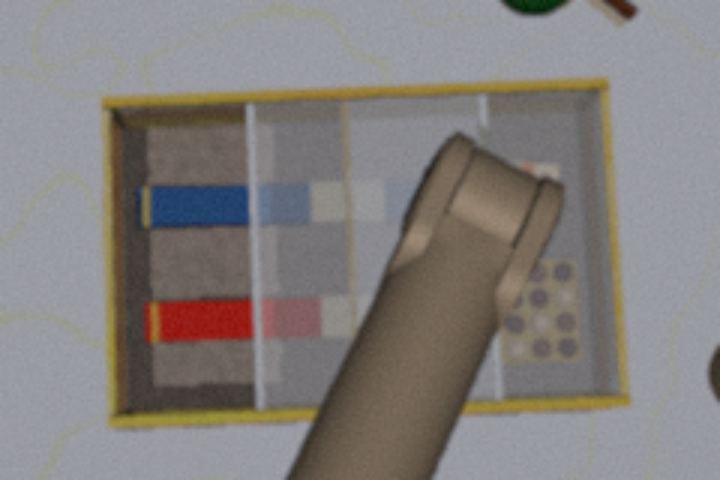

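The lid is moving (front edge at crop 252, pane edge 348), push about 3.5 N. Continuing to the stop.

Call:
apply_moves([
  [[0.04, -0.7, 0], [0, 0, 0]],
  [[0.04, -0.7, 0], [0, 0, 0]],
  [[0.04, -0.7, 0], [0, 0, 0]],
  [[0.04, -0.7, 0], [0, 0, 0]],
  [[0.03, -0.5, 0], [0, 0, 0]],
  [[0.02, -0.3, 0], [0, 0, 0]],
  [[0.01, -0.2, 0], [0, 0, 0]],
  [[0.01, -0.2, 0], [0, 0, 0]],
])

```text
time: 6.1
tcp_pos: [511.8, -221.1, 247.9]
tcp_rot: [-3.141, -0.001, 1.628]
ft_force: [1.0, 2.8, 2.2]
width: 29.9
grip_force: 1.3
```

Call:
apply_moves([
  [[0.01, -0.15, 0], [0, 0, 0]],
  [[0.01, -0.15, 0], [0, 0, 0]],
  [[0.01, -0.15, 0], [0, 0, 0]],
  [[0, 0, 0], [0, 0, 0]],
])

```text
time: 6.5
tcp_pos: [512.2, -225.5, 247.9]
tcp_rot: [-3.14, -0.01, 1.631]
ft_force: [-2.4, 10.1, 6.3]
width: 29.9
grip_force: 5.4
```

Call:
apply_moves([
  [[0.01, -0.1, 0], [0, 0, 0]],
  [[0, -0.1, 0], [0, 0, 0]],
  [[0, 0, 0], [0, 0, 0]],
])

```text
time: 6.8
tcp_pos: [512.3, -225.9, 247.9]
tcp_rot: [-3.138, -0.016, 1.633]
ft_force: [-5.1, 17.1, 10.4]
width: 30.1
grip_force: 8.5
```

Call:
apply_moves([
  [[0, 0.3, 0], [0, 0, 0]],
  [[0, 0.5, 0.3], [0, 0, 0]],
  [[0, 0.5, 0.8], [0, 0, 0]],
  [[-0.2, 0.9, 0.9], [0, 0, 0]],
  [[-0.4, 0.9, 0.9], [0, 0, 0]],
  [[-0.4, 0.9, 0], [0, 0, 0]],
  [[-0.4, 0.9, 0], [0, 0, 0]],
  [[-0.4, 0.9, 0], [0, 0, 0]],
  [[-0.4, 0.9, 0], [0, 0, 0]],
  [[-0.4, 0.9, 0], [0, 0, 0]],
], jaw=1)

```text
time: 7.8
tcp_pos: [460.2, -83.2, 306.5]
tcp_rot: [3.14, 0.002, 1.625]
ft_force: [-0.2, 0.3, 0.2]
width: 85.8
grip_force: 0.0
```

Call:
apply_moves([
  [[-0.4, 0.9, 0], [0, 0, 0]],
  [[-0.4, 0.9, 0], [0, 0, 0]],
  [[0, 0.9, 0], [0, 0, 0]],
  [[0, 0, 0], [0, 0, 0]],
  [[0, 0, 0], [0, 0, 0]],
])

```text
time: 8.3
tcp_pos: [444.8, -29.6, 306.3]
tcp_rot: [3.14, 0.002, 1.627]
ft_force: [-0.3, 0.6, 0.3]
width: 85.1
grip_force: 0.0
```

```bash
python3 - <<'E'
from h import *
w=cam("wrist");t=cam("top")
print(w["camera_matrix"],w["eye"],w["attitude"],r.read_state()["tcp_pos"])
a=np.vstack([w["image"],np.zeros((0,560,3),np.uint8)])
b=cv2.resize(t["image"][160:310,200:400],(240,180))
o=np.zeros((420,800,3),np.uint8);o[:,:560]=w["image"];o[:180,560:]=b
cv2.imwrite("pics/w1.png",o);np.savez("w1.npz",**{k:np.array(v) for k,v in w.items()});np.savez("t1.npz",**{k:np.array(v) for k,v in t.items()})
E
```

```text
[[336.93012782   0.         283.09999314]
 [  0.         336.93012782 210.52801838]
 [  0.           0.           1.        ]] [440.8972486   35.47146596 377.02617992] [ 2.87927948e+00 -1.81573754e-03  5.55548679e-02] [444.70973614 -30.16166236 306.15960104]
```

View pics/w1.png

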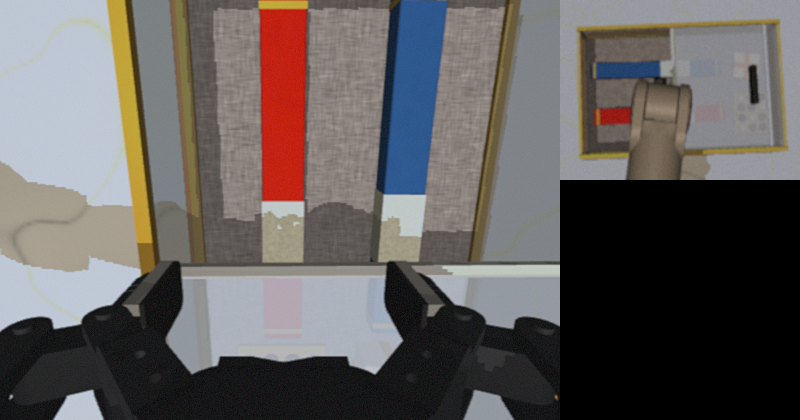

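The wrist view shows red (cols 261–307) and blue (380–445) in the opening. The lid edge lies at the pane edge (rows 262–278), and in the inset the grip is far back.

```bash
python3 - <<'E'
from h import *
w=dict(np.load("w1.npz"));t=dict(np.load("t1.npz"))
hsv=cv2.cvtColor(w["image"],cv2.COLOR_BGR2HSV);H,S,V=[hsv[...,i].astype(int) for i in range(3)]
m=((H<8)|(H>172))&(S>150)&(V>90)
for v in (30,100,180):
    c=np.where(m[v,200:340])[0]+200
    a,b=onz(w,c.min()-.5,v,62),onz(w,c.max()+.5,v,62);print(v,c.min(),c.max(),a.round(1),b.round(1),((a+b)/2).round(1))
print("band edge",onz(w,284,201,62))
for z in(152,158,165): print("edge",z,[onz(w,280,v,z)[1].round(1) for v in (262,266,272,278)])
im=t["image"];VV=im.max(2).astype(int)
k=np.zeros(VV.shape,np.uint8);k[200:260,350:375]=VV[200:260,350:375]<60
P=np.array([onz(t,u,v,197)[:2] for v,u in np.argwhere(k)],np.float32);print("grip",len(P),P.mean(0))
h=cv2.cvtColor(im,cv2.COLOR_BGR2HSV).astype(int);m=((h[...,0]<8)|(h[...,0]>172))&(h[...,1]>140)
k=np.argwhere(m[245:270,220:270]);print("red +y end",onz(t,k[:,1].min()+220-.5,256,62))
g=(h[...,0]>15)&(h[...,0]<32)&(h[...,1]>110)
print(h[256,224:240].tolist())
E
```

```text
30 260 306 [417.4 107.9  62. ] [457.2 110.1  62. ] [437.3 109.   62. ]
100 261 304 [420.4  51.6  62. ] [459.5  53.8  62. ] [440.   52.7  62. ]
180 262 303 [424.1 -20.2  62. ] [463.8 -18.1  62. ] [443.9 -19.2  62. ]
band edge [446.50214666 -39.4390276   62.        ]
edge 152 [np.float64(-63.3), np.float64(-66.4), np.float64(-71.2), np.float64(-75.9)]
edge 158 [np.float64(-60.7), np.float64(-63.7), np.float64(-68.3), np.float64(-73.0)]
edge 165 [np.float64(-57.6), np.float64(-60.6), np.float64(-65.0), np.float64(-69.5)]
grip 180 [ 513.75287 -239.95596]
red +y end [437.74431509 140.19507078  62.        ]
[[3, 34, 67], [13, 35, 66], [17, 26, 68], [2, 63, 73], [1, 164, 109], [4, 213, 141], [12, 190, 154], [19, 173, 149], [15, 173, 153], [6, 197, 153], [1, 203, 151], [1, 209, 154], [2, 225, 152], [1, 231, 148], [1, 223, 150], [3, 240, 150]]
```

```bash
python3 - <<'E'
from h import *
t=dict(np.load("t1.npz"));im=t["image"]
c=vision.camera("scene")
# pane free edge (fixed) and lid edges in top view
for row in (205,215):
  print(row,"profile cols 288-304",im[row,288:306].tolist())
for u in (294,295,296,297,298,299,300): print(u,[onz(t,u,210,z)[:2].round(1).tolist() for z in (155,165)])
o=np.zeros((560,800,3),np.uint8)
o[:280,:]=cv2.resize(im[170:240,210:410],(800,280),interpolation=cv2.INTER_CUBIC)
o[280:,:400]=cv2.resize(c["image"][130:270,220:400],(400,280),interpolation=cv2.INTER_CUBIC)
cv2.imwrite("pics/e.png",o)
E
```

```text
205 profile cols 288-304 [[97, 103, 112], [92, 96, 105], [91, 99, 107], [98, 99, 110], [124, 119, 125], [151, 147, 143], [145, 145, 147], [126, 133, 141], [123, 131, 137], [140, 141, 143], [144, 139, 138], [141, 136, 135], [138, 136, 134], [143, 141, 140], [139, 136, 134], [139, 135, 137], [143, 140, 139], [142, 135, 136]]
215 profile cols 288-304 [[154, 158, 153], [149, 153, 151], [151, 155, 154], [148, 157, 153], [153, 154, 151], [154, 148, 148], [134, 135, 132], [115, 122, 130], [122, 133, 137], [136, 138, 143], [143, 143, 145], [150, 150, 150], [149, 145, 147], [151, 151, 148], [141, 141, 139], [150, 146, 144], [151, 147, 149], [151, 152, 150]]
294 [[571.2, -55.9], [570.1, -55.7]]
295 [[571.3, -58.7], [570.1, -58.5]]
296 [[571.4, -61.6], [570.2, -61.3]]
297 [[571.4, -64.4], [570.3, -64.2]]
298 [[571.5, -67.3], [570.3, -67.0]]
299 [[571.5, -70.2], [570.4, -69.8]]
300 [[571.6, -73.0], [570.5, -72.7]]
```

View pics/e.png

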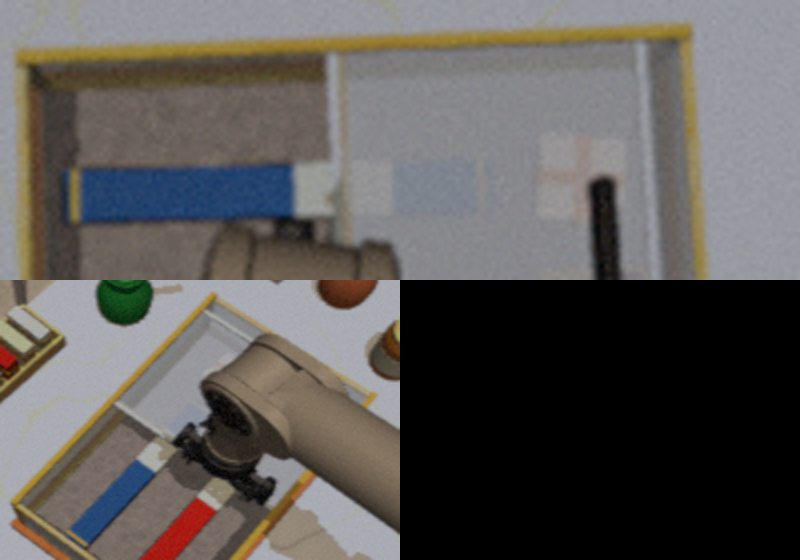

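Channel ends put the chest origin at about (503.5, −63), with the lid about 219–222 mm open. The stop was felt at 17 N, so the lid is fully back. The red carton's centre is at about (444, −24.5), with its +y end at chest y ≈ 206. I'll grasp 55 mm toward +y, at world (441.4, 30.5).

Call:
apply_moves([
  [[-0.06, 1, 0], [0, 0, 0]],
  [[-0.06, 1, 0], [0, 0, 0]],
  [[-0.05, 1, 0], [0, 0, 0]],
  [[0, 0, -0.8], [0, 0, 0]],
  [[0, 0, -0.9], [0, 0, 0]],
  [[0, 0, -0.9], [0, 0, 0]],
  [[0, 0, -0.9], [0, 0, 0]],
  [[0, 0, -0.5], [0, 0, 0]],
  [[0, 0, 0], [0, 0, 0]],
  [[0, 0, 0], [0, 0, 0]],
], jaw=1)

```text
time: 9.45
tcp_pos: [441.6, 31.2, 226.3]
tcp_rot: [3.141, 0.0, 1.626]
ft_force: [0.7, -0.5, 0.9]
width: 85.5
grip_force: 0.0
```

Call:
apply_moves([
  [[0, 0, -0.9], [0, 0, 0]],
  [[0, 0, -0.9], [0, 0, 0]],
  [[0, 0, -0.9], [0, 0, 0]],
  [[0, 0, -0.9], [0, 0, 0]],
  [[0, 0, -0.9], [0, 0, 0]],
  [[0, 0, -0.6], [0, 0, 0]],
  [[0, 0, -0.5], [0, 0, 0]],
  [[0, 0, -0.4], [0, 0, 0]],
  [[0, 0, 0], [0, 0, 0]],
  [[0, 0, 0], [0, 0, 0]],
])

```text
time: 10.45
tcp_pos: [441.5, 31.7, 106.2]
tcp_rot: [3.141, -0.0, 1.627]
ft_force: [-0.6, -0.4, 1.2]
width: 85.3
grip_force: 0.0
```

Call:
apply_moves([
  [[0, 0, 0], [0, 0, 0]],
  [[0, 0, 0], [0, 0, 0]],
  [[0, 0, 0], [0, 0, 0]],
  [[0, 0, 0], [0, 0, 0]],
  [[0, 0, 0], [0, 0, 0]],
  [[0, 0, 0], [0, 0, 0]],
  [[0, 0, 0], [0, 0, 0]],
  [[0, 0, 0], [0, 0, 0]],
], jaw=-1, grip_force=90)

```text
time: 11.25
tcp_pos: [441.8, 31.8, 106.6]
tcp_rot: [3.14, -0.0, 1.627]
ft_force: [-0.7, -0.0, 6.1]
width: 38.8
grip_force: 91.6
```

```bash
python3 - <<'E'
from h import *
np.set_printoptions(suppress=True,precision=2)
s=220;h=76;yp=-123.5
th=np.radians(np.arange(0,28.1,2)); sh=np.interp(np.degrees(th),[0,10,20,28],[0,8,25,50]); li=np.interp(np.degrees(th),[0,4,28],[0,6,6])
y=yp+s*np.cos(th)-h*np.sin(th)+sh; z=30+li+s*np.sin(th)+h*np.cos(th)
for i in range(1,len(th)):
    dy,dz=y[i]-y[i-1],z[i]-z[i-1]
    e=yp+sh[i]+330*np.cos(th[i]); top=30+li[i]-(yp+sh[i])*np.tan(th[i])+32/np.cos(th[i])
    print(np.degrees(th[i]).round(),"share x %.3f y %.2f z %.2f"%(-.053*dy/20,dy/20,dz/20),"tcp",y[i].round(),z[i].round(),"corner",(y[i]-42*np.cos(th[i])).round(),(z[i]-42*np.sin(th[i])).round(),"end",e.round(),(30+330*np.sin(th[i])).round(),"top0",top.round())
E
```

```text
2.0 share x 0.003 y -0.06 z 0.53 tcp 95.0 117.0 corner 53.0 115.0 end 208.0 42.0 top0 69.0
4.0 share x 0.004 y -0.07 z 0.53 tcp 94.0 127.0 corner 52.0 124.0 end 209.0 53.0 top0 76.0
6.0 share x 0.005 y -0.09 z 0.37 tcp 92.0 135.0 corner 50.0 130.0 end 209.0 64.0 top0 81.0
8.0 share x 0.005 y -0.10 z 0.36 tcp 90.0 142.0 corner 49.0 136.0 end 210.0 76.0 top0 85.0
10.0 share x 0.006 y -0.11 z 0.36 tcp 88.0 149.0 corner 47.0 142.0 end 209.0 87.0 top0 89.0
12.0 share x 0.002 y -0.03 z 0.35 tcp 87.0 156.0 corner 46.0 147.0 end 211.0 99.0 top0 93.0
14.0 share x 0.002 y -0.05 z 0.34 tcp 86.0 163.0 corner 46.0 153.0 end 211.0 110.0 top0 96.0
16.0 share x 0.003 y -0.06 z 0.34 tcp 85.0 170.0 corner 45.0 158.0 end 212.0 121.0 top0 99.0
18.0 share x 0.004 y -0.07 z 0.33 tcp 84.0 176.0 corner 44.0 163.0 end 212.0 132.0 top0 103.0
20.0 share x 0.004 y -0.08 z 0.32 tcp 82.0 183.0 corner 43.0 168.0 end 212.0 143.0 top0 106.0
22.0 share x -0.003 y 0.05 z 0.31 tcp 83.0 189.0 corner 44.0 173.0 end 214.0 154.0 top0 108.0
24.0 share x -0.002 y 0.04 z 0.30 tcp 84.0 195.0 corner 46.0 178.0 end 215.0 164.0 top0 109.0
26.0 share x -0.002 y 0.03 z 0.29 tcp 85.0 201.0 corner 47.0 182.0 end 217.0 175.0 top0 110.0
28.0 share x -0.001 y 0.02 z 0.28 tcp 85.0 206.0 corner 48.0 187.0 end 218.0 185.0 top0 111.0
```

Call:
apply_moves([
  [[0, -0.08, 0.53], [0.233, 0.013, 0]],
  [[0, -0.09, 0.53], [0.233, 0.013, 0]],
  [[0, -0.1, 0.37], [0.233, 0.013, 0]],
  [[0, -0.1, 0.36], [0.233, 0.013, 0]],
  [[0, -0.11, 0.36], [0.233, 0.013, 0]],
  [[0, 0, 0], [0, 0, 0]],
])

```text
time: 11.85
tcp_pos: [441.2, 20.7, 149.0]
tcp_rot: [3.141, -0.175, 1.624]
ft_force: [1.0, -0.6, -1.6]
width: 38.7
grip_force: 90.6
```

```bash
python3 - <<'E'
from h import *
w=cam("wrist");s=cam("scene")
o=np.zeros((420,800,3),np.uint8);o[:,:400]=cv2.resize(w["image"],(400,300)) .repeat(1,0)[:420] if 0 else 0
o[:300,:400]=cv2.resize(w["image"],(400,300));o[:,400:]=cv2.resize(s["image"][130:320,220:400],(400,420))
cv2.imwrite("pics/g.png",o);print(r.read_state()["ft_force"])
E
```

```text
[-0.72060535 -0.12746482 -1.47321947]
```

View pics/g.png

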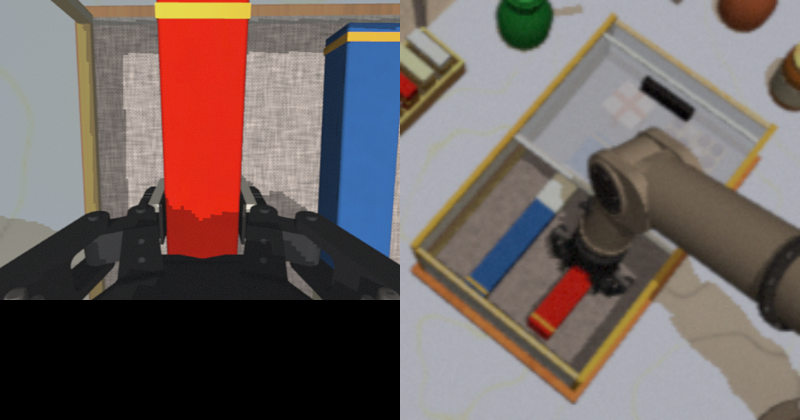

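Carton held and tilted 10° with the tool, its gold-ringed end (200,10) clear of the end wall. The force reads about the carton's weight. Continuing the tilt.

Call:
apply_moves([
  [[0, -0.04, 0.37], [0.233, 0.013, 0]],
  [[0, -0.05, 0.36], [0.233, 0.013, 0]],
  [[0, -0.06, 0.35], [0.233, 0.013, 0]],
  [[0, -0.07, 0.34], [0.233, 0.013, 0]],
  [[0, -0.08, 0.33], [0.233, 0.013, 0]],
  [[0, 0.04, 0.32], [0.233, 0.013, 0]],
  [[0, 0.04, 0.31], [0.233, 0.013, 0]],
  [[0, 0.03, 0.3], [0.233, 0.013, 0]],
  [[0, 0.02, 0.28], [0.233, 0.013, 0]],
  [[0, 0, 0], [0, 0, 0]],
])

```text
time: 12.95
tcp_pos: [441.0, 18.5, 207.5]
tcp_rot: [-3.141, -0.489, 1.626]
ft_force: [-0.2, 0.3, -2.2]
width: 38.7
grip_force: 90.7
```

Call:
apply_moves([
  [[-0.03, 0.55, 0.28], [0, 0, 0]],
  [[-0.03, 0.6, 0.3], [0, 0, 0]],
  [[-0.03, 0.6, 0.3], [0, 0, 0]],
  [[-0.03, 0.6, 0.3], [0, 0, 0]],
  [[-0.03, 0.6, 0.3], [0, 0, 0]],
  [[-0.03, 0.6, 0.3], [0, 0, 0]],
  [[-0.03, 0.6, 0.3], [0, 0, 0]],
  [[-0.03, 0.6, 0.3], [0, 0, 0]],
  [[-0.03, 0.6, 0.3], [0, 0, 0]],
  [[-0.03, 0.6, 0.32], [0, 0, 0]],
])

```text
time: 13.95
tcp_pos: [434.3, 138.8, 267.3]
tcp_rot: [-3.14, -0.488, 1.628]
ft_force: [0.5, 0.5, -1.7]
width: 38.5
grip_force: 90.6
```

Call:
apply_moves([
  [[0, 0.2, 0.4], [0, 0, 0]],
  [[0, 0, 0.5], [0, 0, 0]],
  [[0, 0, 0.5], [0, 0, 0]],
  [[0, 0, 0], [0, 0, 0]],
])

```text
time: 14.35
tcp_pos: [436.3, 141.0, 297.9]
tcp_rot: [3.137, -0.49, 1.628]
ft_force: [1.0, -0.1, -1.3]
width: 38.7
grip_force: 90.6
```

```bash
python3 - <<'E'
from h import *
t=cam("top");s=cam("scene")
o=np.zeros((420,800,3),np.uint8)
o[:300,:400]=cv2.resize(t["image"][160:310,190:390],(400,300));o[:,400:]=cv2.resize(s["image"][130:320,220:400],(400,420))
cv2.imwrite("pics/k.png",o);print(r.read_state()["ft_force"],r.read_state()["qpos"])
E
```

```text
[-1.00693588 -0.56231846 -1.77229792] [-0.39104349  0.12173965  0.38014678  1.86418768 -0.56809991  1.24179392
  0.25194053]
```

View pics/k.png

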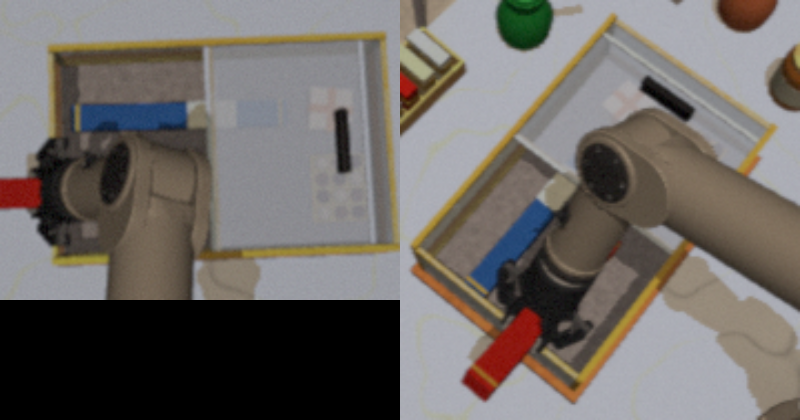

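Lower end is past the lid edge and hanging in the opening; nothing is touching. Lift, then level.

Call:
apply_moves([
  [[0, 0, 0.6], [0, 0, 0]],
  [[0, 0, 0.7], [0, 0, 0]],
  [[0, 0, 0.7], [0, 0, 0]],
  [[0, 0, 0.7], [0, 0, 0]],
  [[0, 0, 0.7], [0, 0, 0]],
  [[0, 0, 0.7], [0, 0, 0]],
  [[0, 0, 0.6], [0, 0, 0]],
  [[0, 0, 0.3], [0, 0, 0]],
  [[0, 0, 0], [0, 0, 0]],
])

```text
time: 15.35
tcp_pos: [435.5, 141.7, 397.1]
tcp_rot: [3.139, -0.49, 1.629]
ft_force: [0.8, 0.1, -2.3]
width: 38.5
grip_force: 90.7
```

Call:
apply_moves([
  [[0, 0, 0], [-0.3, -0.016, 0]],
  [[0, 0, 0], [-0.36, -0.02, 0]],
  [[0, 0, 0], [-0.36, -0.02, 0]],
  [[0, 0, 0], [-0.36, -0.02, 0]],
  [[0, 0, 0], [-0.36, -0.02, 0]],
  [[0, 0, 0], [-0.36, -0.02, 0]],
  [[0, 0, 0], [-0.36, -0.02, 0]],
  [[0, 0, 0], [-0.36, -0.02, 0]],
  [[0, 0, 0], [-0.36, -0.02, 0]],
  [[0, 0, 0], [-0.1, 0, 0]],
])

```text
time: 16.35
tcp_pos: [434.5, 143.1, 395.2]
tcp_rot: [-3.138, 0.003, 1.63]
ft_force: [0.3, 0.5, -2.4]
width: 38.5
grip_force: 90.6
```

Call:
apply_moves([
  [[0, 0, 0], [0, 0, 0]],
  [[0, 0, 0], [0, 0, 0]],
  [[0, 0, 0], [0, 0, 0]],
])

```text
time: 16.65
tcp_pos: [435.2, 141.1, 396.0]
tcp_rot: [-3.14, 0.002, 1.626]
ft_force: [0.3, 0.2, -1.6]
width: 38.8
grip_force: 90.6
```

```bash
python3 - <<'E'
from h import *
w=cam("wrist");t=cam("top");s=cam("scene");st=r.read_state()
o=np.zeros((600,800,3),np.uint8)
o[:300,:400]=cv2.resize(t["image"][110:310,150:417],(400,300));o[:420,400:]=cv2.resize(s["image"][130:320,220:400],(400,420));o[300:,:400]=cv2.resize(w["image"],(400,300))
cv2.imwrite("pics/f.png",o);print(st["ft_force"],st["tcp_pos"],st["tcp_rot"],st["qvel"])
# gold end edge vs red body: width of carton in wrist cam along rows -> tilt relative to the tool
h=cv2.cvtColor(w["image"],cv2.COLOR_BGR2HSV).astype(int);m=((h[...,0]<8)|(h[...,0]>172))&(h[...,1]>150)&(h[...,2]>80)
for v in range(20,300,40):
    c=np.where(m[v,150:420])[0]
    if len(c)>20: print(v,c.min()+150,c.max()+150)
Rt=R.from_euler('xyz',st["tcp_rot"]).as_matrix();print("R",Rt.round(3).tolist(),"camrel",(Rt.T@(w["eye"]-st["tcp_pos"])).round(1),w["attitude"])
np.savez("f.npz",**{k:np.array(v) for k,v in w.items()})
E
```

```text
[-0.1293744  -0.70832231 -2.26996735] [435.18910291 141.2524108  396.1455636 ] [-3.14062263e+00  2.35303815e-03  1.62625045e+00] [-0.00097501  0.00076673 -0.00291364 -0.00154507  0.00174157  0.00043383
 -0.0002219 ]
60 223 344
100 225 343
140 226 341
180 227 339
220 229 338
260 230 336
R [[-0.055, 0.998, -0.001], [0.998, 0.055, -0.002], [-0.002, -0.001, -1.0]] camrel [ 64.9  -0.1 -70.7] [2.87878844e+00 6.18709298e-04 5.47198993e-02]
```

View pics/f.png

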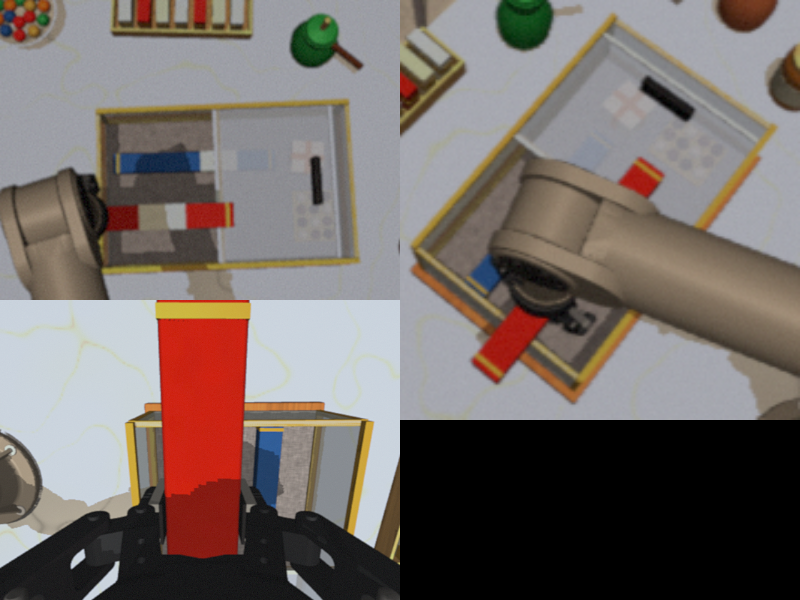

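```bash
python3 - <<'E'
from h import *
w=dict(np.load("f.npz"));im=w["image"].astype(float)
f=w["camera_matrix"][0,0];cy=w["camera_matrix"][1,2]
g=im[...,1]  # green: low on red, high outside
L=[];
h=cv2.cvtColor(w["image"],cv2.COLOR_BGR2HSV).astype(int);m=((h[...,0]<8)|(h[...,0]>172))&(h[...,1]>150)&(h[...,2]>60)
rows=[];W=[]
for v in range(32,262):
    c=np.where(m[v,150:420])[0]
    if len(c)>90: rows.append(v);W.append(c.max()-c.min()+1)
rows=np.array(rows);W=np.array(W)
p=np.polyfit(rows,W,1);res=W-np.polyval(p,rows);k=abs(res)<1.5;p=np.polyfit(rows[k],W[k],1);print(p,k.sum(),len(k),res.std())
# W=f*40/Z ; plane Z=Z0+a*yc -> W = f*40/Z0*(1-a*(v-cy)/f)
W0=np.polyval(p,cy);a=-p[0]*f/W0;print("Z0",f*40/W0,"slope angle",np.arctan(a),"camera tilt",np.pi-2.8788)
e=40*f/np.array(W0)
# expected depth of top for height 
print("eye z",w["eye"])
t=cam("top");ht=cv2.cvtColor(t["image"],cv2.COLOR_BGR2HSV).astype(int)
mt=((ht[...,0]<8)|(ht[...,0]>172))&(ht[...,1]>150)&(ht[...,2]>70)
q=np.argwhere(mt[235:275,200:320]);print("cols",q[:,1].min()+200,q[:,1].max()+200)
for u in (285,305):
    c=np.where(mt[235:275,u])[0];print(u,c.min()+235,c.max()+235)
u=q[:,1].max()+200.5
for z in (320,345,370): print(z,onz(t,u,253,z)[:2])
E
```

```text
[-7.84094202e-02  1.27202450e+02] 229 230 0.5264470900182271
Z0 121.7507256010853 slope angle 0.2342776663755793 camera tilt 0.2627926535897931
eye z [431.54920576 206.16842066 466.71111878]
cols 221 305
285 245 261
305 253 259
320 [446.07610982 -82.6390196 ]
345 [445.51753992 -81.42382039]
370 [444.95897003 -80.20862118]
```

```bash
python3 - <<'E'
from h import *
def fit(n,lo,hi):
    w=dict(np.load(n));f=w["camera_matrix"][0,0];cy=w["camera_matrix"][1,2];im=w["image"].astype(float)
    sat=im[...,2]-im[...,1]          # red minus green, subpixel half-height crossings
    rows=[];W=[]
    for v in range(lo,hi):
        p=cv2.blur(sat[v:v+1],(3,1))[0]; inn=np.median(p[270:300]); c=np.where(p[180:400]>inn/2)[0]+180
        a,b=c.min(),c.max()
        l=a-(p[a]-inn/2)/(p[a]-p[a-1]); rr=b+(p[b]-inn/2)/(p[b]-p[b+1])
        rows.append(v);W.append(rr-l)
    rows=np.array(rows);W=np.array(W);k=abs(W-np.median(W))<30
    for _ in range(3):
        q=np.polyfit(rows[k],W[k],1);k=abs(W-np.polyval(q,rows))<1
    W0=np.polyval(q,cy);print(n,q,k.sum(),"Z0",f*40/W0,"angle",np.arctan(-q[0]*f/W0))
fit("w1.npz",15,195);fit("f.npz",32,250)
E
```

```text
w1.npz [-3.16884878e-02  4.70291577e+01] 180 Z0 333.94265015614883 angle 0.2586284261865355
f.npz [-8.18666157e-02  1.27350992e+02] 207 Z0 122.39122851411292 angle 0.24544344834464263
```

```bash
python3 -c "
from plant import r
print(r.hand_in())"
```

```text
the job is handed in; nothing more can be done
None
```

I handed the job in at about 17 s. The lid is back at its stop, and the red carton came out end first with no contact seen. The gripper holds it still and level to within about 1°, its underside about 150 mm above the glass, and the blue carton and the other things look unmoved in the pictures.

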